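Fit a vapour filter into the pump's bayonet mount

ROBOT

A 7-joint arm with a two-finger parallel gripper is mounted at the origin on the work surface. World frame = base frame: x ahead of the robot, y to its left, z up, the work surface at z = 0. Lengths are in m, angles in rad, forces in N, time in s.
With the tool pointing down it reaches from about 0.425 to 0.925 m from the base axis. Payload 6.8 kg.
Tool frame: the origin (TCP) lies midway between the tips of the shut fingers; the grasp point (between the pads) lies 19 mm behind it; z points along the fingers, x is the direction in which the jaws open and shut, and the axes are right-handed (so a half turn about z gives the same grasp; the last joint's range is limited). The gripper opens to 88 mm and grips with 3 to 60 N. Pads are 20 mm wide; open, the fingers measure 115 mm over their backs; the gripper's body (75 mm by 178 mm) begins 61 mm behind the grasp point.
Start: joints at [1.181, 0.477, 0.022, 1.555, -0.011, 1.109, -0.083], TCP at [0.188, -0.648, 0.223] pointing down, gripper open.
Joint ranges: [-2.96, 2.96], [-0.34, 2.1], [-1.41, 1.46], [0.24, 2.44], [-1.37, 4.51], [0.17, 1.92], [-2.96, 2.96]. Speed limits (rad/s): [2.39, 2.39, 3.14, 3.14, 3.14, 3.14, 3.14].

INTERFACE

Orientations are given as a unit quaternion [w, x, y, z].
In Python, from cell import reach, servo_line, move_j, grip, dwell, inverse_kinematics, get_obs, capture, IKError, close_job gives the robot as it stands. Calls block until the motion is done:
- reach(position, orientation): joint-space move of the TCP to a pose.
- servo_line(position, attitude=None, feed=0.15, threshold=None): straight line of the TCP; attitude=None keeps the orientation; feed is the mean speed in m/s. With threshold (N) it stops when the force on the tool has changed by that much, and returns True; else False.
- move_j(angles): joint-space move.
- grip(opening, grasp_force=None): finger opening in m; grasp_force is the grip in N (None keeps the last); returns when the fingers have stopped.
- dwell(seconds).
- inverse_kinematics(position, orientation): joint angles nearest the present ones, or None.
- get_obs(): the state.
- capture(name): name is "scene" or "top"; returns a dict with "image" (384x512x3 uint8, red, green, blue), "intrinsics" (3x3 intrinsics, pixels), "R" (3x3) and "t" (3): a world point X has camera coordinates R X + t. Camera axes: x right, y down, z forward; pixel columns grow to the right and rows downward; lengths in m; the calibration is good to about 2 mm. A picture is of the moment at which its call begins. There is no depth.
A pose or a line that the arm cannot do raises IKError and nothing moves.
- close_job(): hands the job in, once; it reports no verdict.
The state is a dict: "time_s": time; "joint_positions": joint angles; "qvel": joint speeds; "joint_efforts": joint torques, N m; "ee_pos": TCP position; "tcp_rot": TCP orientation; "wrist_force": force on the tool from outside, world axes, zero at the start; "wrist_torque": the same for the moment, N m; "finger_gap": finger opening in m.
Only numpy, scipy, OpenCV 4.12 (cv2) and the standard library are available. Lean on these libraries where they do the work, as an engineer would, in place of code of your own. Each camera call takes 0.05 s, during which the arm holds its last target.

TASK

Take the filter with the two side lugs out of the sloping rack and stand it upright on the grey mat, letting go of it. Then take it from above by its grip bar, lower it into the round mount on the pump with its lugs in the two slots, push it down against the spring, turn it a quarter clockwise (seen from above) and let it spring up and click home, then let go. Leave the other things on the bench where they are.

Things in the scene. Friction and masses are not known exactly. Their poses are not given: they have to be found in the camera images.
- filter_centre (a point): Lugged filter, 119 mm tall, 0.3 kg; point on its axis, 60 mm above its underside; z along the axis from foot to top, y along the line of lugs and grip bar. Square aluminium body 48 x 48 mm, 40 to 95 mm above the underside. Starts in either bay of the rack, top pointing up and away from the robot, axis 50 degrees from vertical, y level; take it across its y faces, lift straight up.
- filter_foot (a point): Centre of the lugged filter's underside. Its round foot is 44 mm in diameter and 40 mm long, with two steel lugs on +y and -y, each 12 mm wide, 10 to 18 mm above the underside, reaching 31 mm from the axis. It fits the mount either way round (half a turn apart).
- filter_bar (a point): Centre of the lugged filter's black grip bar on top of its body, 12 mm thick (x), 44 mm long (y), 24 mm high, 95 to 119 mm above the underside. Same axes.
- spare_centre (a point): The other filter in the rack, to be left there: same foot and body, but with no lugs and with a round black knob (34 mm diameter) for a grip bar, 113 mm tall. This point is on its axis, 60 mm above its underside; z along its axis.
- rack: Fixed aluminium rack, 210 mm wide (y), with two bays at y = +55 and -55 mm, about 120 mm high with its filters; origin at the centre of the bays' lower end, on the bench. Its plate rises along its +x (away from the robot) at 40 degrees and lies under the filters' square bodies; a low toe stops their feet.
- mat_top (a point): Centre of the top of the thin grey mat (140 x 140 mm, top 4 mm above the bench), fixed; free of other things.
- mount_mouth (a point): Centre of the top rim of the fixed steel mount (78 mm wide) on the white pump (190 x 160 x 70 mm). Rim 115 mm above the bench, bore 47 mm. z up; two entry slots on +x and -x, 16 mm wide at the bore. The x line is 22 to 68 degrees left of straight ahead (world x). Under the 8 mm rim lip a channel leads from each slot 90 degrees clockwise from above to a notch and a stop.
- mount_notch (a point): One of the two notches that hold the lugs, on +y and -y of the mount (same axes), hidden under the rim: the lip's underside there is 4 mm higher than over the channel. Locked, the filter's underside is 22 mm below the rim (filter_centre 38 mm above it) and the lugs lie on the y line.
- spring_pad (a joint): Travel of the sprung black pad in the mount: 0 = up, 0.016 m = fully down; 4 N at the start, 10.4 N at the bottom. The filter meets it with its underside 14 mm below the rim; it can turn once its underside is more than 26 mm below (29 mm is good, 30 mm is the bottom). About 0.008 m when locked; the spring lifts the filter into the notches when it is let go.
- reagent: Amber bottle, 150 mm tall, 64 mm diameter, bystander; origin at its underside.
- beaker: Glass beaker, 90 mm tall, 60 mm diameter, bystander; origin at its underside.
- driver: Screwdriver lying on the bench, bystander; origin at its underside.
- boss: Metal clamp boss about 90 mm long lying on the bench, 25 mm high, bystander; origin at its underside.
Things that resemble listed ones, but are neither listed nor needed, are in the scene too. Leave any purple look-alike of the part that bears filter_centre alone. What is shaped like the part that bears mat_top but pink is not meant.

How it is judged:
On the way, in this order (a step that is already met when the one before it is completed fails the run):
1. the filter stands upright on the mat, let go (angle between filter_centre's own z axis and vertical below 0.1 rad and horizontal distance between filter_centre and mat_top below 0.07 m and height (world z) of filter_centre between 0.06 and 0.068 m and contact force between filter and the fingers below 0.1 N and linear speed of filter below 0.03 m/s), for 0.2 s.
2. the filter is in the mount with its lugs in the slots, pushed down against the spring (value of joint spring_pad above 0.01 m and horizontal distance between filter_centre and mount_mouth below 0.008 m and z of filter_centre in the frame of mount_mouth below 0.037 m), for 0.05 s.
At the end, for the whole second after the job is handed in: The lugged filter sits in the mount, turned a quarter so that its lugs are on the mount's y axis (within 0.2 rad), its centre point 35.5 to 40.5 mm above the rim and within 6 mm of the mount's axis, upright within 0.08 rad, the spring pad held down by more than 5 mm, the filter at rest and let go (horizontal distance between filter_centre and mount_mouth below 0.006 m and z of filter_centre in the frame of mount_mouth between 0.0355 and 0.0405 m and angle between the y axis of filter_centre and the y axis of mount_mouth, either way round below 0.2 rad and angle between filter_centre's own z axis and vertical below 0.08 rad and value of joint spring_pad above 0.005 m and contact force between filter and the fingers below 0.1 N and linear speed of filter below 0.02 m/s and angular speed of filter below 0.2 rad/s); the robot touches nothing.
It fails at once if the other filter is shifted by more than 30 mm (distance of spare_centre from where it was at the start of the episode above 0.03 m).
It fails at once if another thing on the bench is shifted by more than 30 mm (distance of any of reagent, beaker, driver, boss from where it was at the start of the episode above 0.03 m).
It also fails if it takes over 64 s, if anything falls off the work surface, if the arm or the gripper's body presses on something with over 40 N, if the wrist force passes 120 N, or if a joint passes its speed limit or range.

## Working session

There is one attempt and no reset: what is moved stays moved. The work goes in short steps, each a Python script; the robot and the scene stay as the last script left them, time stands still between calls to the robot, and variables do not carry over. Pictures are saved under pics/ and viewed, and the job is handed in when it is done.

```bash
ls; mkdir -p pics
python3 - <<'E'
from cell import *
import cv2, numpy as np
np.set_printoptions(precision=4,suppress=True)
for n in ("scene","top"):
    c=capture(n); cv2.imwrite(f"pics/{n}0.png",cv2.cvtColor(c["image"],cv2.COLOR_RGB2BGR))
    np.savez(f"{n}0.npz",**c)
    print(n,c["intrinsics"],c["R"],c["t"],-c["R"].T@c["t"])
o=get_obs();print(o)
E
```

```text
pics
scene [[392.9261   0.     252.8176]
 [  0.     392.9261 187.5664]
 [  0.       0.       1.    ]] [[-0.1131  0.9933  0.0236]
 [ 0.6134  0.0885 -0.7848]
 [-0.7816 -0.0743 -0.6193]] [ 0.0362 -0.1917  1.5287] [1.3165 0.0946 0.7955]
top [[444.7748   0.     258.7225]
 [  0.     444.7748 191.7752]
 [  0.       0.       1.    ]] [[ 0.0022 -0.9998  0.0198]
 [-0.995  -0.0042 -0.0995]
 [ 0.0995 -0.0195 -0.9948]] [0.0064 0.4445 1.3491] [0.308  0.0345 1.3863]
{'time_s': 0.1, 'joint_positions': array([ 1.1809,  0.4777,  0.0223,  1.5563, -0.0115,  1.1093, -0.0831]), 'qvel': array([ 0.0003, -0.0026,  0.0006, -0.0023, -0.0006, -0.0016,  0.0011]), 'joint_efforts': array([  0.0049, -58.4089,   1.5404, -27.3311,  -0.0541,   0.0131,
         0.0001]), 'ee_pos': array([ 0.1876, -0.6479,  0.2218]), 'tcp_rot': array([-0.0004,  0.7994, -0.6008, -0.0007]), 'wrist_force': array([0.8844, 0.0068, 0.4756]), 'wrist_torque': array([-0.0094,  0.0054,  0.0005]), 'finger_gap': 0.08788251120321278}
```

View pics/scene0.png

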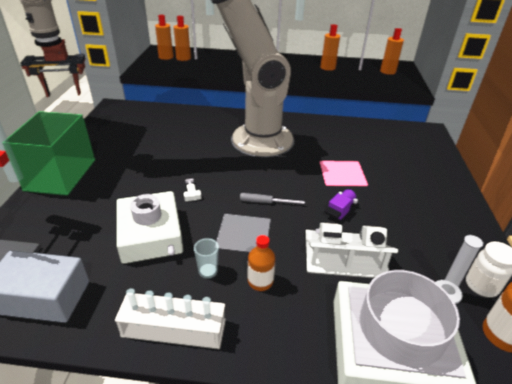

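View pics/top0.png

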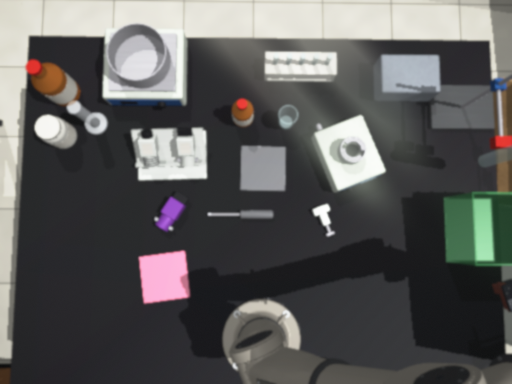

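The scene view shows the rack at (350,250), the grey mat at (245,232), the pink one at (344,173), the purple look-alike at (342,204) and the pump at (148,225). In the top view the rack is at (170,153), the grey mat at (264,168) and the mount at (351,150). I'll enlarge crops next.

Run:
```python
import cv2, numpy as np
s=cv2.imread("pics/scene0.png");t=cv2.imread("pics/top0.png")
def up(im,x0,y0,x1,y1,k): return cv2.resize(im[y0:y1,x0:x1],None,fx=k,fy=k,interpolation=cv2.INTER_CUBIC)
cv2.imwrite("pics/c1.png",np.vstack([up(s,295,215,405,285,7)]))
cv2.imwrite("pics/c2.png",up(t,125,120,215,187,8))
cv2.imwrite("pics/c3.png",up(t,310,110,390,190,7))
cv2.imwrite("pics/c4.png",up(s,110,180,190,265,7))
```

```text
(no output)
```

View pics/c1.png

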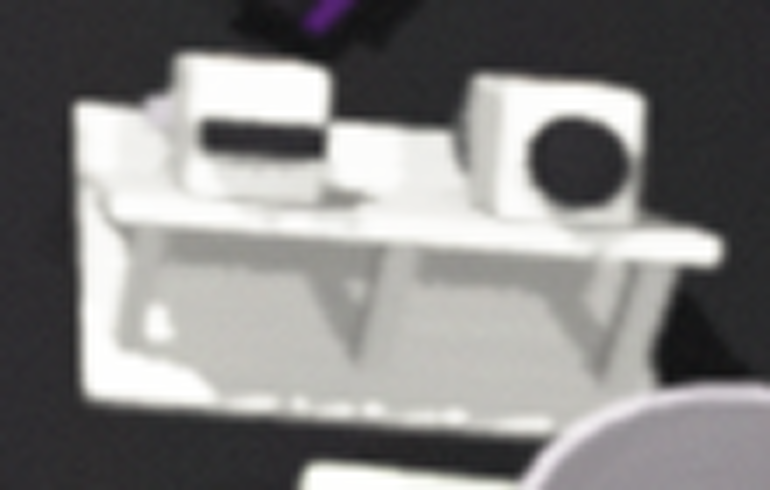

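View pics/c2.png

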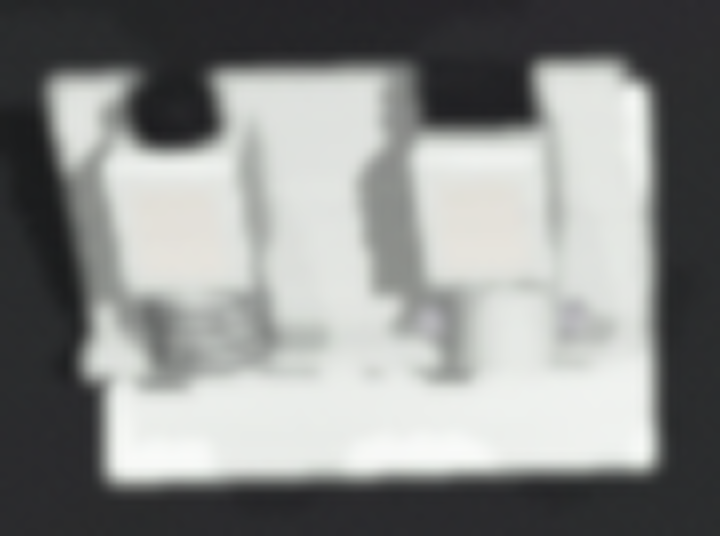

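View pics/c3.png

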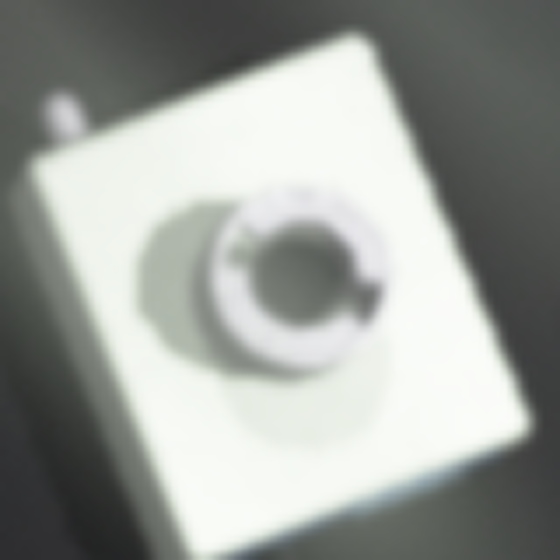

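View pics/c4.png

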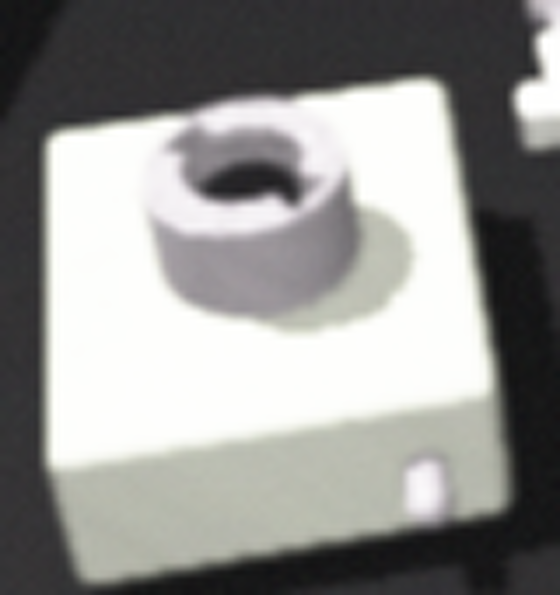

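```bash
cat > cam.py <<'E'
import numpy as np, cv2
def load(n): return dict(np.load(n))
def proj(c,X):
    X=np.atleast_2d(X); p=(c["R"]@X.T).T+c["t"]; q=(c["intrinsics"]@p.T).T; return q[:,:2]/q[:,2:]
def back(c,uv,z):
    d=c["R"].T@np.linalg.inv(c["intrinsics"])@np.array([uv[0],uv[1],1.]); o=-c["R"].T@c["t"]
    return o+d*(z-o[2])/d[2]
def rect(c,cx,cy,z,half,s,):  # image: up=+x left=+y, s px per m
    n=int(2*half*s); a=np.arange(n)
    U,V=np.meshgrid(a,a); X=cx+half-V/s; Y=cy+half-U/s
    P=np.stack([X.ravel(),Y.ravel(),np.full(X.size,z)],1); uv=proj(c,P).astype(np.float32)
    return cv2.remap(c["image"][:,:,::-1].copy(),uv[:,0].reshape(n,n),uv[:,1].reshape(n,n),cv2.INTER_CUBIC)
E
python3 - <<'E'
from cam import *
T=load("top0.npz");S=load("scene0.npz")
m=back(T,(352.1,149.4),.115);print("mount",m)
m2=back(S,(110+248/7-.43,180+168/7-.43),.115);print(m2)
print("mat",back(T,(264,168),.004),back(S,(245,232),.004))
a=rect(T,m[0],m[1],.115,.06,3200);b=rect(S,m[0],m[1],.115,.06,3200)
out=np.hstack([a,b])
for k in range(2): 
    cv2.circle(out,(192+384*k,192),int(.039*3200),(0,255,0),1);cv2.circle(out,(192+384*k,192),int(.0235*3200),(0,255,0),1)
cv2.imwrite("pics/rim.png",out)
E
```

```text
mount [ 0.56039618 -0.26212876  0.115     ]
[ 0.56591229 -0.26050093  0.115     ]
mat [ 0.52143775 -0.00893421  0.004     ] [0.52345287 0.00071677 0.004     ]
```

View pics/rim.png

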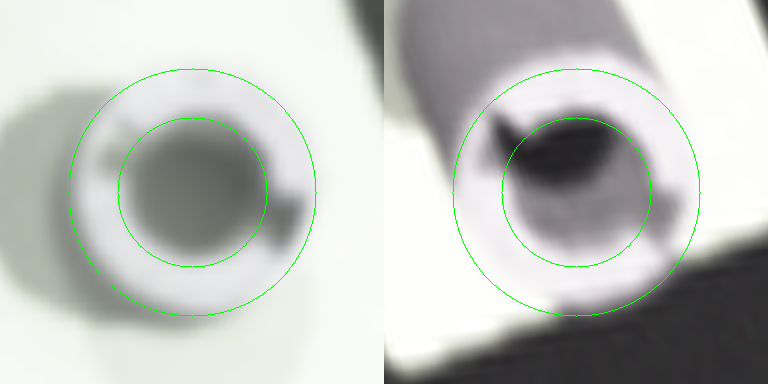

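Run:
```python
from cam import *
T=load("top0.npz");S=load("scene0.npz")
outs=[]
for c,(x,y) in ((T,(.5605,-.2625)),(S,(.5640,-.2615))):
    im=cv2.cvtColor(rect(c,x,y,.115,.06,6400),cv2.COLOR_BGR2GRAY)
    h=384
    # polar : rows angle (0.5deg), theta left of +x
    th=np.radians(np.arange(0,360,.5)); r=np.linspace(.015,.045,151)
    R,TH=np.meshgrid(r,th,indexing='ij')
    U=(h-R*np.sin(TH)*6400).astype(np.float32);V=(h-R*np.cos(TH)*6400).astype(np.float32)
    p=cv2.remap(im,U,V,cv2.INTER_LINEAR)
    p=cv2.convertScaleAbs(p)
    p=cv2.resize(p,(720,280))
    for a in range(0,360,30): cv2.putText(p,str(a),(2*a,10),0,.35,0,1)
    for rr in (.0235,.031,.039): cv2.line(p,(0,int((rr-.015)/.03*280)),(6,int((rr-.015)/.03*280)),0,1)
    outs.append(p)
cv2.imwrite("pics/polar.png",np.vstack(outs))
```

```text
(no output)
```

View pics/polar.png

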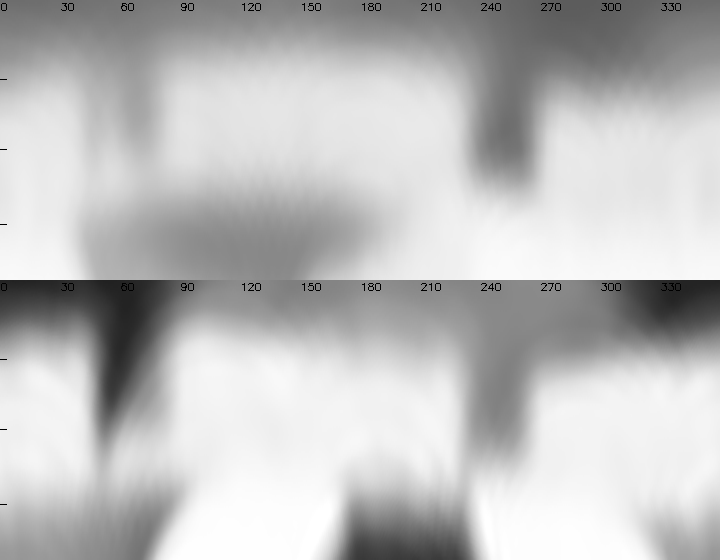

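```bash
cat > fitrim.py <<'E'
from cam import *
from scipy.optimize import minimize
def fit(c,x0,y0,yaw0,z=.115,rs=.033,sig=1.1,s=2000,half=.05):
    im=cv2.cvtColor(rect(c,x0,y0,z,half,s),cv2.COLOR_BGR2GRAY).astype(float)
    n=im.shape[0];a=np.arange(n);U,V=np.meshgrid(a,a);X=half-V/s;Y=half-U/s
    # blur: pixel footprint in plane
    pp=proj(c,np.array([[x0,y0,z],[x0+.01,y0,z],[x0,y0+.01,z]]))
    Jm=np.stack([(pp[1]-pp[0]),(pp[2]-pp[0])],1)*100/s  # px per grid px
    C=np.linalg.inv(Jm)@np.linalg.inv(Jm).T*(sig*.6)**2
    k=np.arange(-12,13);KX,KY=np.meshgrid(k,k,indexing='ij') # KX along x (rows), sign symmetrical
    Ci=np.linalg.inv(C);K=np.exp(-.5*(Ci[0,0]*KX**2+2*Ci[0,1]*KX*KY+Ci[1,1]*KY**2));K/=K.sum()
    def model(p,full=False):
        dx,dy,yaw=p; x=X-dx;y=Y-dy
        cx=np.cos(yaw)*x+np.sin(yaw)*y; cy=-np.sin(yaw)*x+np.cos(yaw)*y
        r=np.hypot(x,y); soft=lambda d:1/(1+np.exp(-np.clip(d*s*3,-40,40)))
        bore=soft(.0235-r)
        slot=soft(.008-abs(cy))*soft(rs-r)*(1-bore)
        s1=slot*(cx>0);s2=slot*(cx<0)
        ring=(1-bore)*(1-slot)
        g=lambda q:[q,q*x*20,q*y*20]
        B=[ring]+g(bore)+[bore*(x*20)**2,bore*(y*20)**2,bore*x*y*400]+g(s1)+g(s2)
        B=[cv2.filter2D(b,-1,K) for b in B]
        w=(np.hypot(X-p0[0],Y-p0[1])<.0365)
        A=np.stack([b[w] for b in B],1);co,*_=np.linalg.lstsq(np.vstack([A,np.eye(A.shape[1])*.3]),np.r_[im[w],np.zeros(A.shape[1])],rcond=None)
        return np.mean((A@co-im[w])**2)
    p0=np.zeros(2)
    best=None
    for it in range(2):
      for y_ in np.radians([yaw0-6,yaw0,yaw0+6]):
        o=minimize(model,[p0[0],p0[1],y_],method='Nelder-Mead',options=dict(initial_simplex=[[p0[0],p0[1],y_],[p0[0]+.002,p0[1],y_],[p0[0],p0[1]+.002,y_],[p0[0],p0[1],y_+.06]],xatol=1e-5,fatol=1e-3))
        if best is None or it>len(hist) or o.fun<best.fun: best=o
      hist=[0]; p0=best.x[:2]
    return best.x[0]+x0,best.x[1]+y0,np.degrees(best.x[2]),best.fun
if __name__=="__main__":
    T=load("top0.npz");S=load("scene0.npz")
    for rs in (.032,.034):
        print("top",fit(T,.5605,-.2625,64,rs=rs));print("scene",fit(S,.564,-.2615,64,rs=rs))
E
python3 fitrim.py
```

```text
Traceback (most recent call last):
  File "fitrim.py", line 37, in <module>
    print("top",fit(T,.5605,-.2625,64,rs=rs));print("scene",fit(S,.564,-.2615,64,rs=rs))
                ~~~^^^^^^^^^^^^^^^^^^^^^^^^^
  File "fitrim.py", line 31, in fit
    if best is None or it>len(hist) or o.fun<best.fun: best=o
                              ^^^^
UnboundLocalError: cannot access local variable 'hist' where it is not associated with a value
```

```bash
sed -i 's/ or it>len(hist)//; s/hist=\[0\]; //' fitrim.py; time python3 fitrim.py
```

```text
top (np.float64(0.5620628192361535), np.float64(-0.2643687156654301), np.float64(66.97037264062814), np.float64(50.00162219327883))
scene (np.float64(0.5621232190914944), np.float64(-0.26387749658522397), np.float64(66.0787797049772), np.float64(184.615310957568))
top (np.float64(0.5624809412734629), np.float64(-0.2637375695546804), np.float64(66.9627200362874), np.float64(44.41269468118525))
scene (np.float64(0.5620406529390273), np.float64(-0.26449354516155915), np.float64(65.89529821075139), np.float64(162.00476924126605))
real	2m44.682s
user	7m38.432s
sys	0m24.008s
```

```bash
cat > fitfil.py <<'E'
from cam import *
from scipy.optimize import least_squares
T=load("top0.npz");S=load("scene0.npz")
f=lambda pts,k,o:(np.array(pts)+.5)/k-.5+np.array(o)
# top: upper face n=+24: (s=95,+y),(95,-y),(40,-y),(40,+y)
tp=f([(410,128),(545,125),(553,282),(430,290)],8,(125,120))
tm=[(.095,24,24),(.095,-24,24),(.040,-24,24),(.040,24,24)]
# scene: face s=95: image left = -y; upper = n+ (toward robot)
sp=f([(178,55),(330,68),(328,200),(183,190)],7,(295,215))
sm=[(.095,-24,24),(.095,24,24),(.095,24,-24),(.095,-24,-24)]
def axes(yaw,tilt=np.radians(50)):
    h=np.array([np.cos(yaw),np.sin(yaw),0]);u=np.array([0,0,1.])
    z=h*np.sin(tilt)+u*np.cos(tilt); n=-h*np.cos(tilt)+u*np.sin(tilt); y=np.cross(u,h)
    return z,y,n
def pts(p,m):
    z,y,n=axes(p[3]); return np.array([p[:3]+z*(s-.06)+y*a/1000+n*b/1000 for s,a,b in m])
def res(p): return np.r_[(proj(T,pts(p,tm))-tp).ravel(),(proj(S,pts(p,sm))-sp).ravel()]
o=least_squares(res,[.6,.15,.1,0])
p=o.x;print(p[:3],np.degrees(p[3]),np.round(o.fun,2))
np.save("fil.npy",p)
# overlay
out=[]
def wire(c,x0,y0,x1,y1,k):
    im=cv2.resize(c["image"][y0:y1,x0:x1,::-1].copy(),None,fx=k,fy=k,interpolation=cv2.INTER_CUBIC)
    z,y,n=axes(p[3])
    def ln(P,col):
        q=((proj(c,np.array(P))-[x0,y0]+.5)*k-.5).astype(int); cv2.polylines(im,[q.reshape(-1,1,2)],True,col,1)
    def box(s0,s1,a,b,col):
        for s in (s0,s1): ln([p[:3]+z*(s-.06)+y*i*a+n*j*b for i,j in ((1,1),(1,-1),(-1,-1),(-1,1))],col)
        for i,j in ((1,1),(1,-1),(-1,-1),(-1,1)): ln([p[:3]+z*(s0-.06)+y*i*a+n*j*b,p[:3]+z*(s1-.06)+y*i*a+n*j*b],col)
    box(.04,.095,.024,.024,(0,200,0));box(.095,.119,.022,.006,(0,0,255));box(.01,.018,.031,.006,(255,0,0))
    ln([p[:3]-z*.06+.022*(np.cos(t)*y+np.sin(t)*n) for t in np.linspace(0,6.28,24)],(255,0,255))
    return im
a=wire(T,140,115,215,185,8);b=wire(S,300,215,375,285,8)
cv2.imwrite("pics/fil_ov.png",np.hstack([a[:560,:400*1],b[:560,:400]]) if 0 else cv2.resize(np.hstack([a,b]),(800,373)))
E
python3 fitfil.py
```

```text
[0.57924006 0.22313922 0.08995892] 2.227606279971906 [ 0.02  1.6  -0.04  1.45  0.82 -1.39 -0.22 -1.86  1.89  0.02 -0.25 -0.5
 -1.12  0.15 -0.    0.2 ]
```

View pics/fil_ov.png

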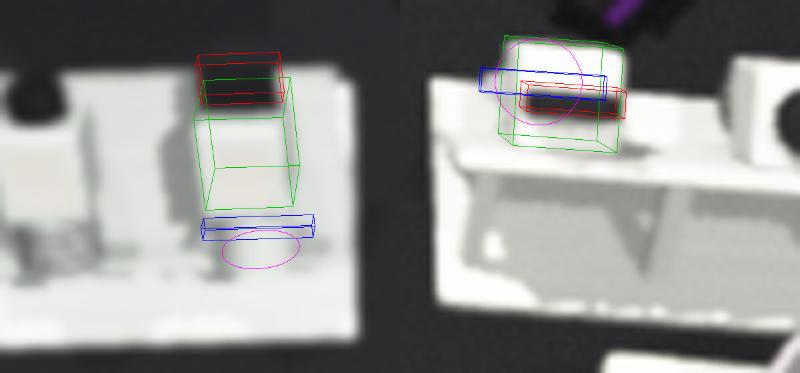

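```bash
python3 - <<'E'
s=open("fitfil.py").read()
i=s.index("# top: upper");j=s.index("def axes")
s=s[:i]+'''tp=f([(418,128),(536,125),(549,282),(430,289)],8,(125,120))
tm=[(.095,22,6),(.095,-22,6),(.040,-24,24),(.040,24,24)]
sp=f([(200,118),(326,125),(325,158),(202,150),(328,200),(183,190)],7,(295,215))
sm=[(.119,-22,6),(.119,22,6),(.119,22,-6),(.119,-22,-6),(.095,24,-24),(.095,-24,-24)]
'''+s[j:]
open("fitfil.py","w").write(s)
E
python3 fitfil.py
```

```text
[0.5757781  0.22463068 0.08548016] 1.388452896399467 [ 0.26  0.12  0.7   0.23  0.83  0.17 -0.66 -0.41  0.54 -0.61  0.86 -0.16
  0.66  0.1  -0.1  -0.22 -1.13  0.54  0.08  0.39]
```

View pics/fil_ov.png

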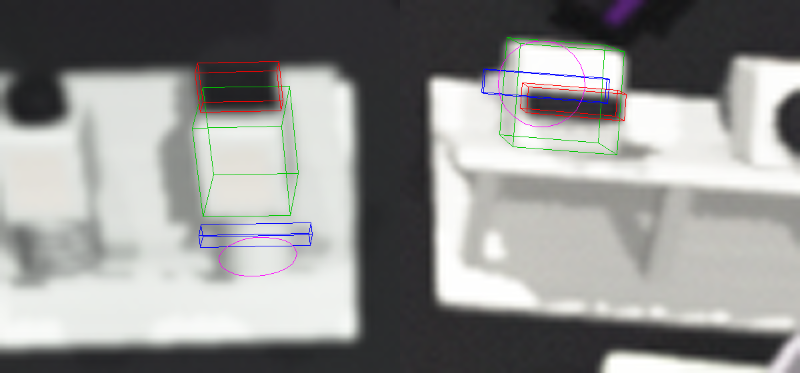

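The lugged filter is the right-hand one in the top view: bar at (185,131), lugs at (177,160) and (197,160). In the scene view it is the left one at (330,234). The one with the round knob at (146,133) top is the spare. The purple part at (170,213) top is the look-alike. Crops c1 and c2 confirm this: flat bar and side lugs. The mat is the grey square, not the pink one. Next I check the IK for the whole plan.

```bash
cat > h.py <<'E'
import numpy as np
from scipy.spatial.transform import Rotation as Ro
from cell import *
from cam import *
np.set_printoptions(precision=4,suppress=True)
def q(M): 
    x=Ro.from_matrix(M).as_quat(); return np.array([x[3],x[0],x[1],x[2]])
def Mq(w): return Ro.from_quat([w[1],w[2],w[3],w[0]]).as_matrix()
def tool(zv,xv):
    z=np.array(zv,float);z/=np.linalg.norm(z);x=np.array(xv,float);x-=z*(x@z);x/=np.linalg.norm(x)
    return np.stack([x,np.cross(z,x),z],1)
def down(deg): a=np.radians(deg); return tool([0,0,-1],[np.cos(a),np.sin(a),0])
MOUNT=np.array([.562,-.264,.115]);MYAW=66.5
YAW=np.radians(1.4)
G=.019
def snap(name):
    for n in ("scene","top"):
        c=capture(n); np.savez(f"{n}_{name}.npz",**c)
        cv2.imwrite(f"pics/{n}_{name}.png",c["image"][:,:,::-1])
E
python3 - <<'E'
from h import *
T=load("top0.npz");S=load("scene0.npz")
# mat corners
import cv2
im=T["image"]; 
g=cv2.cvtColor(im,cv2.COLOR_RGB2HSV)
for n,c,(u,v) in (("T",T,(264,168)),("S",S,(243,232))):
    m=cv2.inRange(c["image"],(85,85,85),(150,150,150)); 
    nl,lab,st,ce=cv2.connectedComponentsWithStats(m,connectivity=4); k=lab[v,u]; print(n,c["image"][v,u],st[k],ce[k],back(c,ce[k],.004))
p=np.load("fil.npy");print(p)
h=np.array([np.cos(YAW),np.sin(YAW),0]);yv=np.array([-h[1],h[0],0]);zf=h*np.sin(np.radians(50))+np.array([0,0,np.cos(np.radians(50))])
for a in (0,-10,-20):
    r=np.radians(a)
    tz=h*np.sin(r)-np.array([0,0,np.cos(r)])
    for s in (1,-1):
        Mt=tool(tz,s*yv); gp=p[:3]+zf*.0075; 
        j=inverse_kinematics(gp+tz*G,q(Mt)); j2=inverse_kinematics(gp+tz*G+[0,0,.2],q(Mt))
        print("rack",a,s,j,j2)
        for by in (0,-25,25):
            # upright: rotate -50 about y, plus yaw
            Rr=Ro.from_euler('z',by-1.4,degrees=True).as_matrix()@Ro.from_rotvec(-np.radians(50)*yv).as_matrix()
            M2=Rr@Mt; t2=M2[:,2]; gp2=np.array([.515,-.004,.004+.0675])
            print("   mat",by,inverse_kinematics(gp2+t2*G,q(M2)),inverse_kinematics(gp2+t2*G+[0,0,.2],q(M2)) is not None)
for d in (-23.5,156.5,-113.5,66.5): print("mount",d,inverse_kinematics(MOUNT+[0,0,.12],q(down(d))))
for d in (0,180): print("matgrasp",d,inverse_kinematics([.515,-.004,.12],q(down(d))))
E
```

```text
T [152 154 157] [     0      0    512    384 177510] [250.2824 197.2154] [0.4291 0.0338 0.004 ]
S [165 164 167] [     0      0    512    384 172695] [261.1525 200.7117] [0.3798 0.0329 0.004 ]
[0.5758 0.2246 0.0855 0.0242]
rack 0 1 [ 0.2323  0.8158 -1.0334  1.7526  0.8008  1.0581  0.504 ] [ 0.2872  0.5842 -1.1169  1.5764  0.5369  1.3217  0.6952]
   mat 0 None False
   mat -25 None True
   mat 25 None False
rack 0 -1 [-0.0629  0.6305 -0.5581  1.7724  0.4242  0.861  -2.3625] [ 0.1451  0.4822 -0.8588  1.5851  0.3789  1.2497 -2.3248]
   mat 0 None False
   mat -25 None True
   mat 25 None False
rack -10 1 [ 0.1487  0.8253 -0.8953  1.6259  0.5676  1.1596  0.6991] [ 0.2667  0.7046 -1.1553  1.4495  0.5105  1.5151  0.7058]
   mat 0 None True
   mat -25 [ 0.4479  0.6731 -1.0211  2.4281  1.8761  1.0597 -0.8731] True
   mat 25 None True
rack -10 -1 [-0.0647  0.7044 -0.5397  1.6416  0.2968  1.0504 -2.2376] [ 0.0869  0.5597 -0.789   1.4619  0.288   1.4207 -2.26  ]
   mat 0 None True
   mat -25 None False
   mat 25 None True
rack -20 1 [ 0.1008  0.8862 -0.8297  1.4952  0.4344  1.3188  0.8077] [ 0.2
[... 338 characters left out ...]
3 ] [ 0.0536  0.6529 -0.7618  1.34    0.2284  1.5955 -2.234 ]
   mat 0 [-0.0016  0.3748 -0.1835  2.4265  2.4471  0.2261  2.1362] True
   mat -25 [-0.6627  0.4206  0.3901  2.4147  1.82    0.2064  2.156 ] True
   mat 25 [ 0.9887  0.704  -1.1675  2.3344  1.675   0.3837 -2.6253] True
mount -23.5 [ 0.5923  0.3999 -0.336   1.6592  0.144   1.1069 -0.1939]
mount 156.5 [-0.4604  0.7158  1.2758  1.7284 -0.7204  1.2589 -2.5611]
mount -113.5 [ 0.3819  0.3789 -0.0568  1.6747  0.0237  1.0886 -1.6628]
mount 66.5 [ 0.7869  0.4436 -0.6054  1.6453  0.2724  1.1382  1.2723]
matgrasp 0 [ 0.3993  0.4167 -0.6275  1.9963  0.3284  0.8286 -0.4126]
matgrasp 180 [-0.9959  0.7429  1.2756  2.0797 -0.8689  1.0114 -2.3978]
```

Run:
```python
from h import *
for n,c,(u,v) in (("T",load("top0.npz"),(264,168)),("S",load("scene0.npz"),(240,232))):
    im=c["image"].astype(int); s=im[v,u]; m=(abs(im-s).max(2)<28).astype(np.uint8)
    nl,lab,st,ce=cv2.connectedComponentsWithStats(m,connectivity=4); k=lab[v,u]
    cs=[cs for cs in cv2.findContours((lab==k).astype(np.uint8),0,2)[0]]
    b=cv2.minAreaRect(cs[0]); 
    pts=np.array([back(c,q_[0],.004) for q_ in max(cs,key=len)])[:,:2]
    r=cv2.minAreaRect((pts*1000).astype(np.float32));print(n,st[k],r)
p=np.load("fil.npy")
h=np.array([np.cos(YAW),np.sin(YAW),0]);yv=np.array([-h[1],h[0],0]);zf=h*np.sin(np.radians(50))+np.array([0,0,np.cos(np.radians(50))])
for a in (-25,-30):
    r=np.radians(a)
    tz=h*np.sin(r)-np.array([0,0,np.cos(r)])
    for s in (1,-1):
        Mt=tool(tz,s*yv); gp=p[:3]+zf*.0075; 
        print("rack",a,s,inverse_kinematics(gp+tz*G,q(Mt)),inverse_kinematics(gp+tz*G+[0,0,.2],q(Mt)))
        for by in (0,-25,25):
            Rr=Ro.from_euler('z',by-1.4,degrees=True).as_matrix()@Ro.from_rotvec(-np.radians(50)*yv).as_matrix()
            M2=Rr@Mt; t2=M2[:,2]; gp2=np.array([.525,-.004,.004+.0675])
            print("   mat",by,inverse_kinematics(gp2+t2*G,q(M2)),inverse_kinematics(gp2+t2*G+[0,0,.15],q(M2)))
```

```text
T [ 241  146   44   44 1858] ((523.105224609375, -4.260986328125), (135.1795196533203, 136.8086395263672), 89.802490234375)
S [ 200  214   70   39 1463] ((533.8388671875, -27.201019287109375), (180.82080078125, 155.65672302246094), 88.37151336669922)
rack -25 1 [ 0.0901  0.9309 -0.8247  1.4286  0.398   1.4096  0.8338] [ 0.1643  0.8011 -1.0374  1.27    0.3649  1.7362  0.7753]
   mat 0 [ 0.5241  0.4833 -0.7828  2.3162  1.5567  0.3851 -0.0172] [ 0.7355  0.1625 -0.9358  2.1947  0.4679  0.4564  1.0241]
   mat -25 [ 0.4913  0.5574 -0.9195  2.2759  1.4568  0.7159 -0.4094] [ 0.7179  0.245  -1.0968  2.1581  0.8451  0.7184  0.19  ]
   mat 25 [ 0.6939  0.5192 -0.8229  2.2775  1.1579  0.2027  0.9137] [ 1.019   0.2587 -1.1275  2.1546  0.1599  0.4684  1.8325]
rack -25 -1 [-0.0739  0.8361 -0.5195  1.4425  0.1809  1.3409 -2.1402] [ 0.0417  0.7027 -0.758   1.2803  0.2044  1.6819 -2.2315]
   mat 0 [-0.6864  0.4575  0.6513  2.3891  4.4122  0.2189  0.113 ] [ 0.4381  0.1137 -0.6142  2.209   0.3249  0.426  -1.998 ]
   mat -25 [ 0.3894  0.506  -0.7897  2.2814  1.4295  0.6361  2.7313] [ 0.6872  0.2325 -1.05
[... 472 characters left out ...]
8 -0.0706] [ 0.6542  0.2435 -0.9941  2.1067  0.6717  0.7436  0.3666]
   mat 25 [ 0.7948  0.6003 -1.0014  2.2194  1.0565  0.4167  1.0223] [ 0.9848  0.2984 -1.1459  2.1     0.2829  0.5962  1.6998]
rack -30 -1 [-0.0754  0.8851 -0.5199  1.3759  0.1558  1.4375 -2.1253] [ 0.0065  0.7388 -0.7053  1.2244  0.1536  1.7599 -2.2101]
   mat 0 [-0.6468  0.4481  0.6152  2.3281 -1.1991  0.2259 -0.5426] [ 0.5003  0.1544 -0.6855  2.1437  0.2955  0.5501 -1.9602]
   mat -25 [-0.3845  0.3948  0.1672  2.2809  0.6661  0.2466 -2.8761] [ 0.5283  0.2065 -0.8445  2.1125  0.6073  0.7111 -2.7235]
   mat 25 [ 0.2903  0.4148 -0.3741  2.2483  0.0686  0.1817 -1.2305] [ 0.5325  0.1686 -0.609   2.1211 -0.0602  0.5574 -1.1426]
```

```bash
cat >> h.py <<'E'
h=np.array([np.cos(YAW),np.sin(YAW),0]);yv=np.array([-h[1],h[0],0]);up=np.array([0,0,1.])
zf=h*np.sin(np.radians(50))+up*np.cos(np.radians(50)); nf=-h*np.cos(np.radians(50))+up*np.sin(np.radians(50))
A=np.radians(-30); tz=h*np.sin(A)-up*np.cos(A); Mrack=tool(tz,yv)
FC=np.load("fil.npy")[:3]; GP=FC+zf*.0075+nf*.003
def st(tag=""):
    o=get_obs();print(tag,"t",round(o["time_s"],2),"p",o["ee_pos"],"F",o["wrist_force"],"M",o["wrist_torque"],"gap",round(o["finger_gap"],4),"j",o["joint_positions"]);return o
E
python3 - <<'E'
from h import *
T=load("top0.npz");print("bottle cap",back(T,(242,103),.15),"beaker",back(T,(288,113),.09))
servo_line([.22,-.62,.36],feed=.3)
reach(GP+tz*G+up*.15,q(Mrack)); st("above")
snap("a1")
E
```

```text
bottle cap [0.6857 0.0585 0.15  ] beaker [ 0.6745 -0.0778  0.09  ]
above t 3.98 p [0.5706 0.2235 0.2262] F [-0.3362 -0.0968 -0.5126] M [-0.037  -0.6056  0.0115] gap 0.0878 j [ 0.1009  0.8333 -0.8913  1.2715  0.2852  1.7127  0.8395]
```

Run:
```python
from h import *
print(servo_line(GP+tz*G,feed=.12,threshold=10)); st("down"); snap("a2")
import numpy as np,cv2
a=cv2.imread("pics/top_a2.png")[100:200,120:240];b=cv2.imread("pics/scene_a2.png")[180:300,290:410]
cv2.imwrite("pics/a2.png",np.hstack([cv2.resize(a,(400,333)),cv2.resize(b,(400,333))]))
```

```text
False
down t 5.47 p [0.5705 0.2248 0.077 ] F [-0.5152  0.315   0.0777] M [ 0.0747 -0.5455 -0.0272] gap 0.0881 j [ 0.0878  0.9776 -0.8392  1.3658  0.375   1.5046  0.8428]
```

View pics/a2.png

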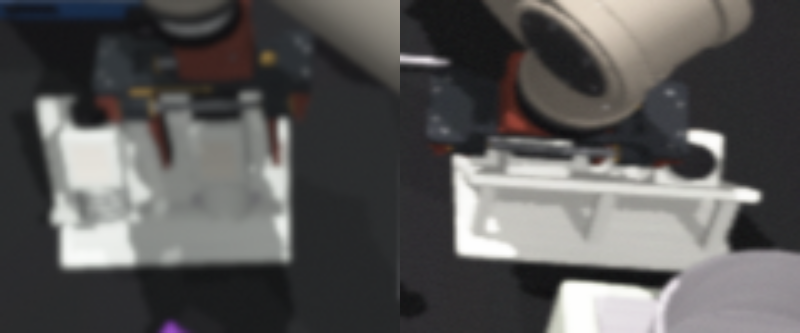

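Both views show the fingers straddling the body: finger tips at about (165,150) and (275,150) in the top crop, with the body between 182 and 250. I'll close the fingers and lift straight up.

Run:
```python
from h import *
grip(.04,35); st("grip")
servo_line(GP+tz*G+up*.02,feed=.06); st("l1")
servo_line(GP+tz*G+up*.17,feed=.15); st("l2"); snap("a3")
a=cv2.imread("pics/top_a3.png")[100:200,120:240];b=cv2.imread("pics/scene_a3.png")[140:260,290:410]
cv2.imwrite("pics/a3.png",np.hstack([cv2.resize(a,(400,333)),cv2.resize(b,(400,400))[:333]]))
```

```text
grip t 6.28 p [0.5701 0.2247 0.0762] F [0.6458 0.4546 0.853 ] M [ 0.2229 -0.5908 -0.0722] gap 0.0479 j [ 0.0877  0.9787 -0.8386  1.3664  0.375   1.5042  0.8429]
l1 t 6.76 p [0.5703 0.2245 0.0965] F [ 0.1255 -0.3381 -3.6727] M [ 0.0415 -0.9424 -0.0147] gap 0.0478 j [ 0.091   0.9565 -0.847   1.3589  0.3626  1.5297  0.8426]
l2 t 7.91 p [0.5698 0.2241 0.245 ] F [ 0.2146  0.6551 -3.8097] M [ 0.0292 -0.9755  0.0503] gap 0.0478 j [ 0.099   0.8185 -0.8964  1.2534  0.2745  1.7429  0.8386]
```

View pics/a3.png

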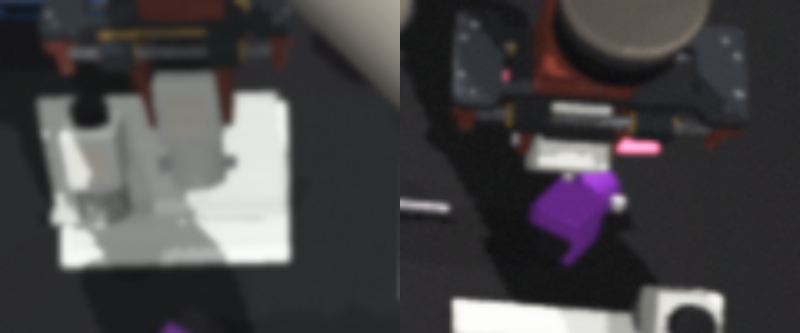

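```bash
cat >> h.py <<'E'
BY=-23.5
Rup=Ro.from_euler('z',BY-1.4,degrees=True).as_matrix()@Ro.from_rotvec(-np.radians(50)*yv).as_matrix()
Mup=Rup@Mrack
# grasp point relative to filter foot when upright, world: 
goff=Rup@(zf*.0675+nf*.003)
MAT=np.array([.523,-.004,.004])
PL=np.array([.535,-.004,.004])
def tcp_foot(foot): return np.array(foot)+goff+Mup[:,2]*G
E
python3 - <<'E'
from h import *
print(goff,Mup[:,2])
for f in ([.53,.2,.2],[.53,.1,.2],[.55,.15,.2],PL+up*.18,PL+up*.05,PL): print(f,inverse_kinematics(tcp_foot(f),q(Mup)))
E
```

```text
[-0.0028  0.0012  0.0675] [ 0.3137 -0.1364 -0.9397]
[0.53, 0.2, 0.2] [ 0.0731  0.2659 -0.8313  1.9305  0.6329  0.9725  0.0848]
[0.53, 0.1, 0.2] [ 0.3381  0.1893 -0.8784  2.0125  0.5661  0.8693  0.3031]
[0.55, 0.15, 0.2] [ 0.1903  0.258  -0.8368  1.9396  0.6221  0.9315  0.1931]
[ 0.535 -0.004  0.184] [ 0.5749  0.1761 -0.8777  2.0652  0.5299  0.7549  0.5312]
[ 0.535 -0.004  0.054] [ 0.2971  0.3583 -0.6176  2.1981  0.9055  0.5432  0.132 ]
[ 0.535 -0.004  0.004] [ 0.1372  0.4301 -0.4388  2.2342  1.0759  0.4429 -0.0554]
```

Run:
```python
from h import *
reach(tcp_foot([.53,.2,.2]),q(Mup)); st("r")
servo_line(tcp_foot(PL+up*.19),feed=.2); st("over")
servo_line(tcp_foot(PL+up*.03),feed=.15); st("low"); snap("a4")
a=cv2.imread("pics/top_a4.png")[90:210,200:340];b=cv2.imread("pics/scene_a4.png")[150:270,180:320]
cv2.imwrite("pics/a4.png",np.hstack([cv2.resize(a,(400,343)),cv2.resize(b,(400,343))]))
```

```text
r t 8.78 p [0.5337 0.1983 0.2499] F [ 0.3    -0.6749 -2.722 ] M [ 0.2984  0.318  -0.0159] gap 0.048 j [ 0.0733  0.2668 -0.8307  1.9285  0.6319  0.9744  0.0867]
over t 9.94 p [ 0.5386 -0.0044  0.2436] F [-0.1279  0.4065 -3.6673] M [ 0.2736  0.3083 -0.0022] gap 0.0476 j [ 0.4623  0.1397 -0.7468  2.0578  0.4605  0.7545  0.5923]
low t 11.16 p [ 0.5387 -0.005   0.0842] F [-0.6346  0.2433 -4.3909] M [0.2336 0.3658 0.0004] gap 0.0476 j [ 0.2421  0.387  -0.5583  2.2126  0.9729  0.5074  0.0596]
```

View pics/a4.png

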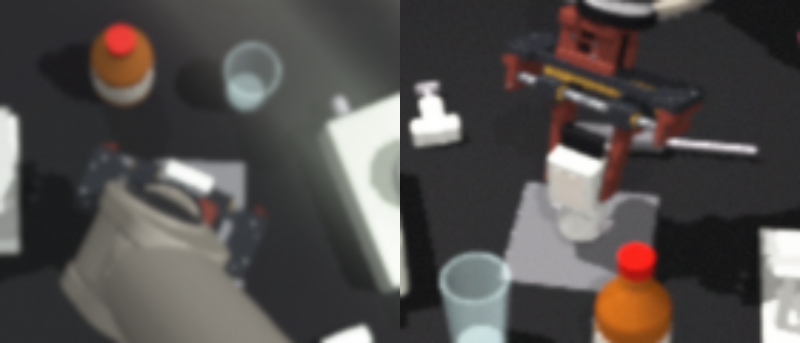

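The filter hangs upright over the mat, with its foot at about (580,225) in the scene crop. I'll lower it until it touches, then release.

Run:
```python
from h import *
servo_line(tcp_foot(PL+up*.008),feed=.1)
o=st("pre"); print(servo_line(tcp_foot(PL-up*.006),feed=.02,threshold=4)); o=st("touch")
print("foot z est",o["ee_pos"]-tcp_foot([0,0,0]))
grip(.075); dwell(.4); st("rel"); 
b=Mup[:,2]
servo_line(get_obs()["ee_pos"]-b*.12,feed=.2); st("back"); 
snap("a5")
a=cv2.imread("pics/top_a5.png")[90:210,200:340];b=cv2.imread("pics/scene_a5.png")[150:270,180:320]
cv2.imwrite("pics/a5.png",np.hstack([cv2.resize(a,(400,343)),cv2.resize(b,(400,343))]))
```

```text
pre t 11.62 p [ 0.5382 -0.0054  0.0618] F [-0.4158  0.2594 -2.8519] M [0.3105 0.3581 0.0569] gap 0.0483 j [ 0.2028  0.4258 -0.5156  2.2265  1.066   0.4784 -0.0362]
True
touch t 12.03 p [ 0.5391 -0.0054  0.0569] F [1.6101 0.2214 2.2503] M [-0.0108 -0.3321 -0.0164] gap 0.0478 j [ 0.193   0.4352 -0.5047  2.2287  1.0934  0.471  -0.064 ]
foot z est [ 0.5359 -0.004   0.0072]
rel t 13.05 p [ 0.5376 -0.0056  0.0559] F [ 0.055  -0.6722 -0.1337] M [ 0.1709  0.1211 -0.0034] gap 0.0751 j [ 0.1933  0.436  -0.5048  2.2304  1.092   0.4711 -0.0632]
back t 13.8 p [0.4998 0.0102 0.1682] F [0.3062 0.1123 0.2762] M [0.1377 0.1485 0.0411] gap 0.0749 j [ 0.3553  0.1858 -0.7047  2.2154  0.6395  0.6154  0.3367]
```

View pics/a5.png

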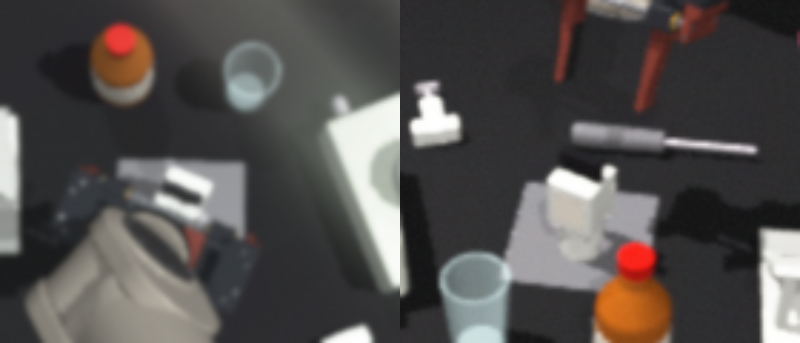

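Run:
```python
from h import *
servo_line(get_obs()["ee_pos"]+np.array([-.02,0,.15]),feed=.25)
grip(.04)
reach([.40,-.30,.36],q(down(-23.5))); st("park"); snap("a6")
a=cv2.imread("pics/top_a6.png")[130:200,220:300];b=cv2.imread("pics/scene_a6.png")[180:270,190:290]
cv2.imwrite("pics/a6.png",np.hstack([cv2.resize(a,(400,350)),cv2.resize(b,(400,360))[:350]]))
cv2.imwrite("pics/a6t.png",cv2.imread("pics/top_a6.png"))
```

```text
park t 16.6 p [ 0.4007 -0.2984  0.3599] F [-0.0041 -0.6726 -0.0271] M [-0.0499 -0.0538  0.0329] gap 0.0401 j [ 0.8743  0.1015 -0.3878  1.7542  0.0395  1.2935  0.0711]
```

View pics/a6.png

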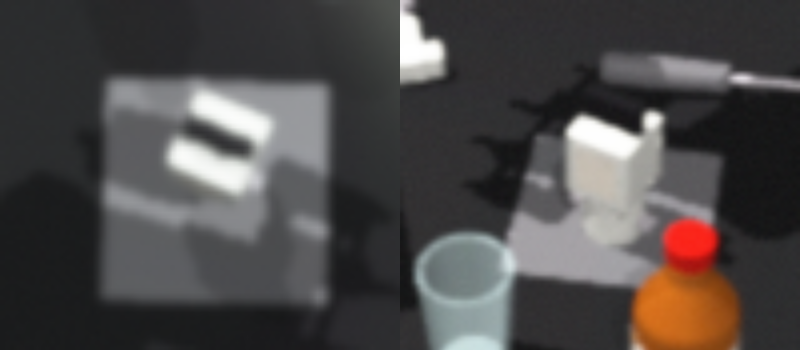

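View pics/a6t.png

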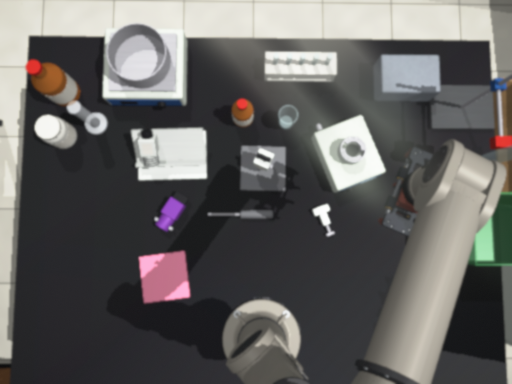

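Run:
```python
from h import *
T=load("top_a6.npz");S=load("scene_a6.npz")
P=[.536,-.004]
outs=[]
for c,z in ((T,.099),(T,.123),(S,.099),(S,.123)):
    im=rect(c,P[0],P[1],z,.05,3600); 
    n=im.shape[0]; a=np.radians(-23.5)
    def dr(hx,hy,col):
        pts=[]
        for i,j in ((1,1),(1,-1),(-1,-1),(-1,1)):
            x=i*hx*np.cos(a)-j*hy*np.sin(a);y=i*hx*np.sin(a)+j*hy*np.cos(a); pts.append([(.05-y)*3600,(.05-x)*3600])
        cv2.polylines(im,[np.array(pts,int).reshape(-1,1,2)],True,col,1)
    dr(.024,.024,(0,255,0)) if z<.1 else dr(.006,.022,(0,0,255)); outs.append(im)
o=np.vstack([np.hstack(outs[:2]),np.hstack(outs[2:])]);cv2.imwrite("pics/a6r.png",cv2.resize(o,(600,600)))
```

```text
(no output)
```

View pics/a6r.png

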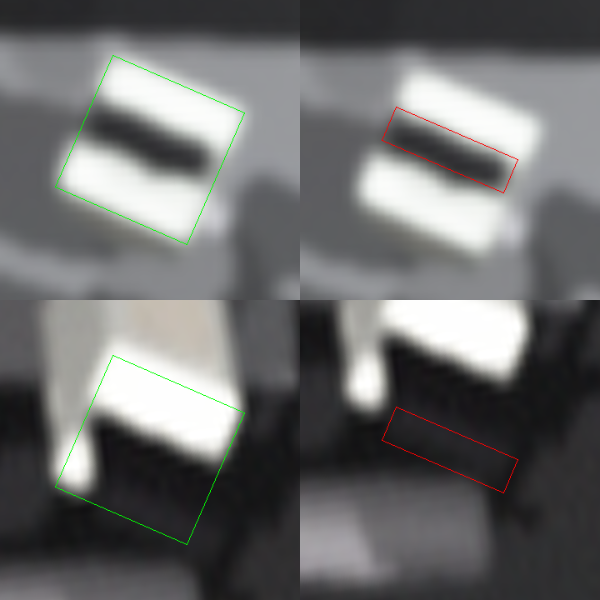

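The overlay fits to about 1 mm, and the filter stands at (0.536, -0.004) with yaw -23.5°. Next I grip the bar from above.

```bash
cat >> h.py <<'E'
FP=np.array([.536,-.004,.004]); TD=.098   # tcp above foot
E
python3 - <<'E'
from h import *
grip(.055)
reach(FP+up*.22,q(down(-23.5)))
print(servo_line(FP+up*TD,feed=.12,threshold=8)); st("d")
grip(.005,50); st("g")
servo_line(FP+up*(TD+.02),feed=.08); st("l1")
servo_line(FP+up*(TD+.19),feed=.2);
servo_line(MOUNT+up*(TD+.08),attitude=q(down(MYAW-90)),feed=.2)
servo_line(MOUNT+up*(TD+.012),feed=.15);dwell(.2); st("over"); snap("a7")
a=cv2.imread("pics/top_a7.png")[90:200,300:400];b=cv2.imread("pics/scene_a7.png")[130:240,100:200]
cv2.imwrite("pics/a7.png",np.hstack([cv2.resize(a,(400,440)),cv2.resize(b,(400,440))]))
E
```

```text
False
d t 19.66 p [ 0.5366 -0.0039  0.1027] F [ 0.8498 -0.5083 -0.2761] M [-0.0566 -0.0171  0.0127] gap 0.0547 j [ 0.3764  0.472  -0.6088  1.9612  0.3651  0.8166 -0.8452]
g t 20.4 p [ 0.536 -0.004  0.102] F [-0.079   0.3415  0.8305] M [-0.0827 -0.0374 -0.0085] gap 0.0114 j [ 0.3762  0.4728 -0.6085  1.962   0.3652  0.8164 -0.8453]
l1 t 20.8 p [ 0.5364 -0.0041  0.1227] F [ 0.6053  0.8443 -3.3324] M [-0.0243 -0.0715  0.0199] gap 0.0118 j [ 0.3909  0.4442 -0.6238  1.9471  0.34    0.8538 -0.8238]
over t 24.06 p [ 0.5628 -0.2641  0.2263] F [-0.5704  0.4689 -1.8813] M [-0.0132 -0.111  -0.0175] gap 0.0117 j [ 0.7426  0.4392 -0.5434  1.6579  0.2482  1.1115 -0.2792]
```

View pics/a7.png

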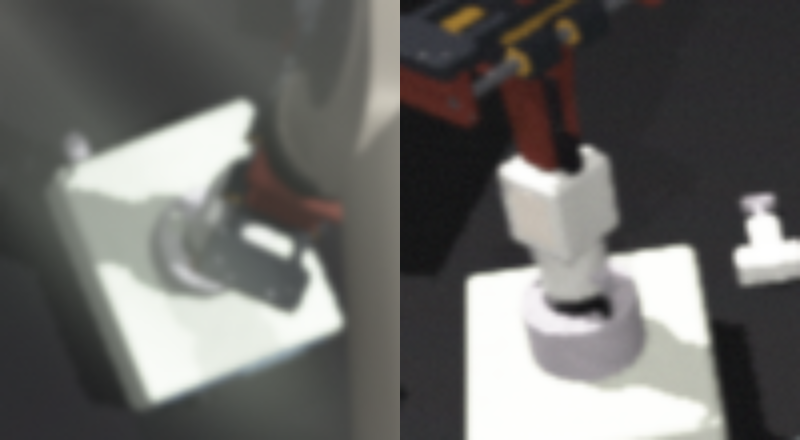

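The foot hangs centred over the bore, with the mount at about (583,330) in the scene crop. I'll lower it while watching the force.

Run:
```python
from h import *
r=servo_line(MOUNT+up*(TD-.013),feed=.03,threshold=6); o=st(r); print("under rim", (o["ee_pos"][2]-TD-.115)*1000)
```

```text
False t 25.14 p [ 0.5621 -0.2641  0.2002] F [-0.1499 -0.0504 -3.0916] M [-0.0211 -0.0833 -0.0783] gap 0.0115 j [ 0.737   0.4637 -0.5366  1.6851  0.2644  1.0654 -0.2924]
under rim -12.809372669522908
```

Run:
```python
from h import *
for d in (.018,.024,.029):
    r=servo_line(MOUNT+up*(TD-d),feed=.03,threshold=18); o=st(r); print("under rim", (o["ee_pos"][2]-TD-.115)*1000)
    if r: break
```

```text
False t 25.46 p [ 0.5625 -0.2642  0.1956] F [-0.464  -0.6554  1.2408] M [-0.0425  0.015  -0.0193] gap 0.0117 j [ 0.7357  0.4682 -0.5352  1.6896  0.2679  1.0561 -0.2952]
under rim -17.436128817027953
False t 25.81 p [ 0.5625 -0.2642  0.1893] F [0.3863 0.0039 4.0056] M [-0.1282 -0.0719 -0.0532] gap 0.0117 j [ 0.7341  0.4745 -0.5333  1.6955  0.2721  1.0449 -0.2985]
under rim -23.71620834042158
False t 26.12 p [ 0.5625 -0.2642  0.1845] F [-0.8439 -0.1361  5.6756] M [-0.1006  0.038  -0.0192] gap 0.0115 j [ 0.7328  0.4793 -0.5318  1.7     0.2754  1.0362 -0.3013]
under rim -28.478377083190303
```

Run:
```python
from h import *
dwell(.1)
P=MOUNT+up*(TD-.029)
for k in range(1,10):
    r=servo_line(P,attitude=q(down(MYAW-90-10*k)),feed=.05,threshold=25)
    o=get_obs(); xa=Mq(o["tcp_rot"])[:,0]
    print(k,r,round(o["time_s"],2),o["ee_pos"],"yaw",round(np.degrees(np.arctan2(xa[1],xa[0])),1),o["wrist_force"],o["wrist_torque"],round(o["finger_gap"],4))
    if r or abs(o["wrist_torque"][2])>1.2: break
```

```text
1 False 26.55 [ 0.5625 -0.2642  0.1847] yaw -33.5 [-0.9857 -0.1527  7.0583] [-0.1257  0.1495 -0.0867] 0.0118
2 False 26.88 [ 0.5625 -0.2642  0.1848] yaw -43.5 [-0.0898  0.861   6.4974] [-0.1133  0.1431 -0.0989] 0.0116
3 False 27.2 [ 0.5625 -0.2642  0.1848] yaw -53.5 [-0.1037 -0.782   5.9846] [-0.1211  0.1321 -0.0723] 0.0118
4 False 27.52 [ 0.5625 -0.2642  0.1847] yaw -63.5 [-0.7083 -0.4118  6.0791] [-0.1271  0.1143 -0.0663] 0.0116
5 False 27.85 [ 0.5625 -0.2642  0.1848] yaw -73.5 [-0.1269  0.4904  6.4043] [-0.0877  0.2233 -0.099 ] 0.0119
6 False 28.18 [ 0.5625 -0.2642  0.1848] yaw -83.5 [-0.784  -1.1605  7.1701] [-0.0886  0.1847 -0.0881] 0.0117
7 False 28.5 [ 0.5625 -0.2642  0.1847] yaw -93.5 [-0.036  -0.4184  6.2929] [-0.0615  0.1684 -0.101 ] 0.012
8 False 28.82 [ 0.5625 -0.2642  0.1847] yaw -103.5 [-0.1822  0.4079  6.6233] [-0.0589  0.2092 -0.0514] 0.0116
9 False 29.15 [ 0.5624 -0.2642  0.1847] yaw -113.5 [-0.7856  0.4445  6.5156] [-0.0555  0.1275 -0.0534] 0.0118
```

Run:
```python
from h import *
P=MOUNT+up*(TD-.029)
def rep(tag):
    o=get_obs(); xa=Mq(o["tcp_rot"])[:,0]
    print(tag,round(o["time_s"],2),o["ee_pos"],"yaw",round(np.degrees(np.arctan2(xa[1],xa[0])),1),o["wrist_force"],o["wrist_torque"],round(o["finger_gap"],4)); return o
for e in (2,4):
    servo_line(P,attitude=q(down(MYAW-180-e)),feed=.05); o=rep(e)
    if abs(o["wrist_torque"][2])>.4: break
servo_line(P,attitude=q(down(MYAW-180)),feed=.05)
for d in (.0265,.024,.022,.0205):
    servo_line(MOUNT+up*(TD-d),feed=.02); rep(d)
```

```text
2 29.4 [ 0.5622 -0.2645  0.1847] yaw -115.5 [-1.0266 -0.6956  6.5683] [-0.1539  0.263   0.0513] 0.0121
4 29.65 [ 0.5619 -0.2649  0.1847] yaw -117.5 [-0.4231 -1.9291  5.8312] [-0.282   0.4498  0.145 ] 0.0122
0.0265 30.18 [ 0.5621 -0.2646  0.1871] yaw -113.5 [-1.1328 -0.7768  6.2521] [-0.2594  0.3056  0.0183] 0.0117
0.024 30.45 [ 0.5621 -0.2645  0.1894] yaw -113.5 [-0.8007 -2.3727  5.3556] [-0.4843  0.1432  0.0255] 0.0119
0.022 30.7 [ 0.562  -0.2645  0.191 ] yaw -113.5 [ 0.2484 -3.9224  2.2946] [-0.7403 -0.0034  0.0303] 0.0121
0.0205 30.95 [ 0.5619 -0.2644  0.191 ] yaw -113.5 [ 3.0141 -4.5342 -7.3675] [-1.1286 -0.9032  0.0167] 0.0117
```

Lifting stopped firmly with the underside 22 mm below the rim. That is the notch depth; under the channel lip it would have stopped at 26 mm. I'll relax the pull, let go and look.

Run:
```python
from h import *
servo_line(MOUNT+up*(TD-.022),feed=.02); st("rel pos")
grip(.05); dwell(.3); st("open")
servo_line(MOUNT+up*(TD+.10),feed=.12)
reach([.42,-.05,.36],q(down(-60))); st("park"); snap("a8")
a=cv2.imread("pics/top_a8.png")[100:200,300:400];b=cv2.imread("pics/scene_a8.png")[150:270,90:210]
cv2.imwrite("pics/a8.png",np.hstack([cv2.resize(a,(400,400)),cv2.resize(b,(400,400))]))
T=load("top_a8.npz")
outs=[]
for z in (.188,.212):
    im=rect(T,MOUNT[0],MOUNT[1],z,.05,3600); a=np.radians(-113.5)
    hx,hy=(.024,.024) if z<.2 else (.006,.022)
    pts=[]
    for i,j in ((1,1),(1,-1),(-1,-1),(-1,1)):
        x=i*hx*np.cos(a)-j*hy*np.sin(a);y=i*hx*np.sin(a)+j*hy*np.cos(a); pts.append([(.05-y)*3600,(.05-x)*3600])
    cv2.polylines(im,[np.array(pts,int).reshape(-1,1,2)],True,(0,200,0),1); outs.append(im)
cv2.imwrite("pics/a8r.png",np.hstack(outs))
```

```text
rel pos t 31.2 p [ 0.562  -0.2644  0.191 ] F [ 1.2998 -3.3436  0.6857] M [-0.9719 -0.2478  0.0375] gap 0.0122 j [ 0.4875  0.4278 -0.1968  1.7121  0.0963  1.011  -1.7244]
open t 32.26 p [ 0.562 -0.264  0.191] F [-0.2729 -0.1901 -0.4347] M [ 0.0338 -0.0086 -0.0309] gap 0.0498 j [ 0.4875  0.4277 -0.197   1.7122  0.096   1.0111 -1.7243]
park t 34.44 p [ 0.4204 -0.051   0.3598] F [ 0.7521 -0.0911 -0.2562] M [-0.0185 -0.0683  0.0001] gap 0.0503 j [ 0.4623 -0.0398 -0.4644  1.8929 -0.0187  1.2843 -1.0463]
```

View pics/a8.png

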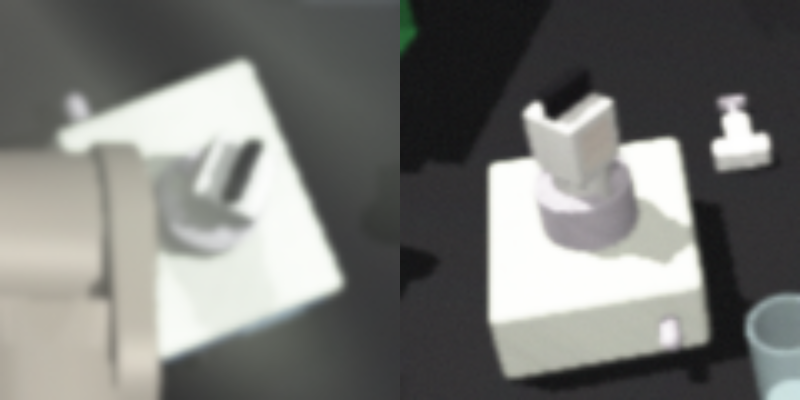

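View pics/a8r.png

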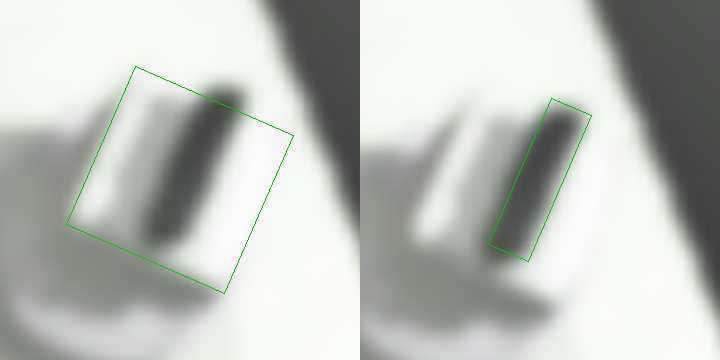

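View pics/top_a8.png

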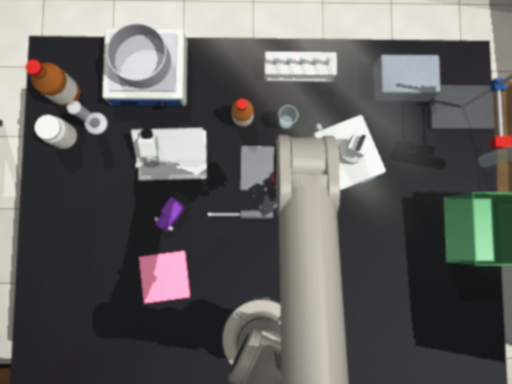

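Run:
```python
from h import *
S=load("scene_a8.npz");x0,y0,x1,y1,k=110,160,190,240,7
im=cv2.resize(S["image"][y0:y1,x0:x1,::-1].copy(),None,fx=k,fy=k,interpolation=cv2.INTER_CUBIC)
a=np.radians(-113.5);ex=np.array([np.cos(a),np.sin(a),0]);ey=np.array([-ex[1],ex[0],0]);F=MOUNT-up*.022
def box(s0,s1,hx,hy,col):
    c=[(1,1),(1,-1),(-1,-1),(-1,1)]
    Q=lambda P:((proj(S,np.array(P))-[x0,y0]+.5)*k-.5).astype(int).reshape(-1,1,2)
    for s in (s0,s1): cv2.polylines(im,[Q([F+up*s+i*hx*ex+j*hy*ey for i,j in c])],True,col,1)
    for i,j in c: cv2.polylines(im,[Q([F+up*s+i*hx*ex+j*hy*ey for s in (s0,s1)])],False,col,1)
box(.04,.095,.024,.024,(0,200,0));box(.095,.119,.006,.022,(0,0,255))
cv2.imwrite("pics/a8s.png",im)
```

```text
(no output)
```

View pics/a8s.png

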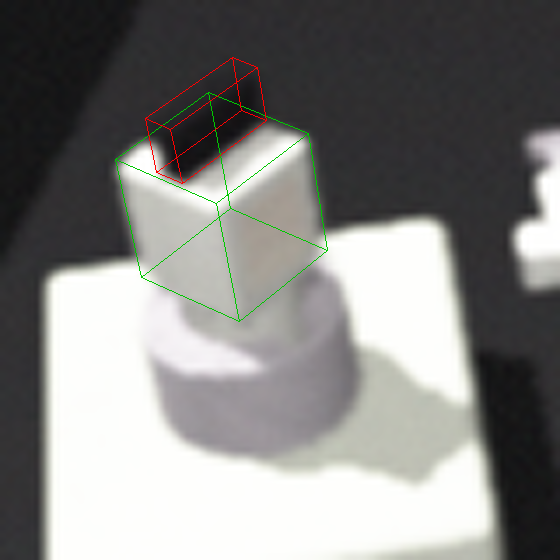

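The overlay of the locked pose (22 mm deep, lugs on the mount's y line, upright) matches the image almost exactly. The robot is clear and the bystanders are where they were, so I'm handing in.

```bash
python3 -c "
from cell import *
close_job(); print(get_obs()['time_s'])"
```

```text
the job is handed in; nothing more can be done
the job is handed in; nothing more can be done
```

The filter is locked in the pump mount and released, and I handed the job in. The interface reports no verdict. The last clock reading, just before hand-in, was about 34.4 s of the 64 s allowed.

**What I did:**
- I took the lugged filter from the rack's right bay, gripping it across its y faces, stood it upright on the grey mat and let go.
- I then took it from above by its bar and lowered it into the mount with its lugs in the slots. The only force on the way down was the spring's.
- I pushed it to about 28.5 mm below the rim, turned it 90° clockwise, and let it rise and click home before letting go.

**Last checks:**
- **Lock:** pulling up stopped at 22 mm below the rim with a firm counter-pull of about 7 N. That is the notch depth; under the channel it would have stopped at 26 mm.
- **Pose after release:** the expected locked pose, drawn over both camera pictures, matched to about 1–2 mm, with the filter upright and the bar at the right angle.
- **Surroundings:** no bystander or the spare filter looked moved in the last pictures, but I judged that by eye. The robot was parked clear of everything.

**Less certain:** the stop at the end of the turn showed only as a soft torque change about 2° past 90°, not a hard contact. No check failed or disagreed otherwise.

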